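# Change over a sample tube on the roller mixer

## Task

The roller mixer has finished with its long tube: take that tube off the rollers and push it lengthwise through the sprung flap of the return box, guided by the two steel rails in front of it, until it drops inside and the flap swings shut. Then take the waiting tube from the V cradle and set it down gently in the groove between the same two rollers that the finished tube has left. Leave the short tube on the mixer, the three bottles and the beaker where they are.

Things in the scene. Friction and masses are not known exactly. Their poses are not given: they have to be found in the camera images.
- finished_center (a point): Centre of the finished tube, the LONG one of the two on the mixer: closed white sample tube with blue screw cap, 36 mm in diameter over its whole length, 120 mm long, domed ends, about 120 g. x runs along the tube to the cap; y, z turn as it rolls. It lies level in a groove between two rollers.
- short_center (a point): Centre of the short tube on the mixer: same kind and diameter (36 mm) but only 75 mm long; it lies in the other occupied groove, 68 mm from the long tube's, and must stay there. x runs along the tube.
- waiting_center (a point): Centre of the waiting tube, the twin of the finished one (36 mm diameter, 120 mm long, domed ends), lying level in the V cradle. x runs along the tube towards the cap.
- mixer: Roller mixer, off, fixed: low white case, four black free-turning rollers along its x. Origin on the bench under the middle of the roller bed, z up. Rollers 24 mm in diameter, x -85 to 85 mm, axes at y -51, -17, 17, 51 mm, 60 mm above the bench (tops 72). End cheeks 150 mm wide, 85 mm high, at x -95..-85 and 85..135 mm.
- bed_mid (a point): Centre of the mixer's empty middle groove, at the height (84.7 mm above the bench) of the centre of a tube lying in a groove. Axes as the mixer: x along the rollers. The three grooves lie at y -34, 0 and 34 mm; the long and the short tube lie in the two outer ones, which in which varies.
- cradle: Fixed holder of the waiting tube: aluminium plate 120 x 80 x 12 mm with two grey V saddles 12 mm thick at x -40 and 40 mm, tops about 60 mm above the bench, 62 mm wide. Free space between the saddles down to the plate. Origin on the bench under its centre; x along the tube, z up. A tube in the V has its centre 59.9 mm above the bench.
- box: Return box, fixed, grey, fixed clear lid, open only at its flap. Origin on the bench under the flap; x points into the box, z up. Box x 0 to 200 mm, 94 wide, 131 high. Before it, x -170 to -50 mm, two level steel rails 10 mm in diameter at y -14 and 14 mm, tops 72 mm high; a tube on them has its centre 85 mm high. Then a slippery chute falls to the box floor, 12 mm high.
- flap_mouth (a point): Where the axis of a tube on the rails meets the outer face of the flap wall, 85 mm above the bench. Axes as the box, x into it. Opening 58 mm wide, up to 114 mm above the bench. A tube pushed until its tail is about 30 mm from this face (well past the rail ends) slides down the chute by itself and the flap closes behind it.
- flap (a joint): Angle of the dark steel flap (54 mm wide, 48 mm high) hinged along its top edge 114 mm above the bench; 0 = shut (sprung, hanging upright in the opening), grows as it swings into the box, to 1.5 rad. A newton or so opens it.
- reagent: Bystander: amber bottle, 60 mm in diameter, 150 mm tall. Origin at the centre of its foot.
- beaker: Bystander: open glass beaker, 70 mm in diameter, 90 mm tall. Origin at the centre of its foot.
- wash: Bystander: tall white bottle, 52 mm in diameter, 170 mm tall, between the return box and the rest. Origin at the centre of its foot.
- jar: Bystander: small white bottle (jar), 54 mm in diameter, 70 mm tall. Origin at the centre of its foot.
Things that resemble listed ones, but are neither listed nor needed, are in the scene too. What is shaped like the part that bears short_center but black is not meant. Leave any turquoise look-alike of the part that bears waiting_center alone.

How it is judged (in metres and radians):
On the way, in this order (a step that is already met when the one before it is completed fails the run):
1. the finished long tube, on its way through the mouth, holds the flap open (value of joint flap above 0.4 rad and x of finished_center in the frame of box between -0.07 and 0.1 m and distance between finished_center and flap_mouth below 0.1 m), for 0.05 s.
2. the finished tube lies inside the box and the flap has swung shut (x of finished_center in the frame of box between 0.03 and 0.19 m and y of finished_center in the frame of box between -0.045 and 0.045 m and z of finished_center in the frame of box below 0.065 m and value of joint flap below 0.12 rad), for 0.2 s.
At the end, for the whole second after the job is handed in: Finished tube inside the box (centre 30-190 mm behind the flap, below 65 mm), flap under 0.12 rad; waiting tube in the outer groove without the short tube (within 8 mm, 78-91 mm high, 30 mm of mid-bed, 0.1 rad); short tube in its groove; released, at rest (all of step 2 and ((y of waiting_center in the frame of mixer between 0.026 and 0.042 m and y of short_center in the frame of mixer between -0.042 and -0.026 m) or (y of waiting_center in the frame of mixer between -0.042 and -0.026 m and y of short_center in the frame of mixer between 0.026 and 0.042 m)) and z of waiting_center in the frame of mixer between 0.078 and 0.091 m and x of waiting_center in the frame of mixer between -0.03 and 0.03 m and angle between the x axis of waiting_center and the x axis of mixer, either way round below 0.1 rad and z of short_center in the frame of mixer between 0.078 and 0.091 m and contact force between each of finished, waiting and the fingers below 0.1 N and linear speed of each of finished, waiting below 0.02 m/s); the robot touches nothing.
It fails at once if the short tube is lifted or shifted by more than 20 mm (distance of short_center from where it was at the start of the episode above 0.02 m).
It fails at once if the waiting tube is dropped or thrown (faster than 0.6 m/s while not held) (linear speed of waiting above 0.6 m/s and contact force between waiting and the fingers below 0.1 N).
It fails at once if a bottle or the beaker is shifted by more than 20 mm or knocked over (distance of any of reagent, beaker, wash, jar from where it was at the start of the episode above 0.02 m or angle between any of reagent, beaker, wash, jar's own z axis and vertical above 0.3 rad).
It also fails if it takes over 64 s, if anything falls off the work surface, if the arm or the gripper's body presses on something with over 40 N, if the wrist force passes 120 N, or if a joint passes its speed limit or range.

## Robot

A 7-joint arm with a two-finger parallel gripper is mounted at the origin on the work surface. World frame = base frame: x ahead of the robot, y to its left, z up, the work surface at z = 0. Lengths are in mm, angles in rad, forces in N, time in s.
With the tool pointing down it reaches from about 400 to 875 mm from the base axis. Payload 4.4 kg.
Tool frame: the origin (TCP) lies midway between the tips of the shut fingers; the grasp point (between the pads) lies 19 mm behind it; z points along the fingers, y is the line along which they close (so a half turn about z gives the same grasp; the last joint's range is limited). The gripper opens to 85 mm and grips with 20 to 120 N. Pads are 22 mm wide; open, the fingers measure 114 mm over their backs; the gripper's body (76 mm by 85 mm) begins 54 mm behind the grasp point. The pads swing forward as they close: fully open they stand 13 mm farther back than shut.
Start: joints at [1.242, 0.628, 0.038, 1.517, -0.027, 0.996, -0.02], TCP at [168.888, -627.69, 231.313] pointing down, gripper open.
Joint ranges: [-3.06, 3.06], [-0.37, 2.12], [-1.25, 1.32], [0.18, 2.47], [-1.1, 4.24], [0.23, 1.98], [-2.94, 2.94]. Speed limits (rad/s): [2.57, 2.57, 3.14, 3.14, 3.14, 3.14, 3.14].

## Interface

Orientations are given as [roll, pitch, yaw] about the fixed x, y, z axes, in that order (R = Rz(yaw) Ry(pitch) Rx(roll)).
In Python, from cell import ctrl gives the robot as it stands. The module is installed in compiled form; this text tells all that it offers.
- The arm moves only by the tool step_arm, never from a script. Its argument "commands" is one flat list of numbers, 7 for each row, row after row: the shift along the tool's x, y, z in cm, then the turn, a rotation vector about the tool's x, y, z in rad, then the opening, from 0 (shut) to 1 (fully open). A call has 1 to 10 rows; each row is the pose to reach, as a shift and turn from the pose commanded when the call began, along the tool's axes at that moment; what a row does not reach only later rows make up. A row lasts 1/10 s, in which the tool goes at most 50 mm and 8.59 degrees, less where a joint would pass 70% of its speed; a pose out of reach is approached as far as the arm can. A call with a gripper value outside its range is refused whole. The fingers move at their own pace and stop on an object; the grip force is fixed at half the most. Time passes only in rows, so rows that repeat a pose let the fingers close. It gives the time, the measured TCP pose, the force, the opening and the grip force at its end, in the units of the state.
- ctrl.read_state(): the state, without advancing time (a new reading comes with each control period).
- ctrl.get_image(name): name is "scene" or "top" or "wrist"; returns a dict with "image" (480x640x3 uint8, red, green, blue), "range_z" (480x640 float32, mm along the optical axis (not along the pixel's ray), 0 where there is no reading), "vfov" (degrees; the focal length in pixels is half the picture's height over the tangent of half this angle, whatever the lens; pixels are square), "cx", "cy" (the principal point, pixels), "D" ([k1, k2, p1, p2, k3] as OpenCV has them; the pictures are not rectified), "world_to_cam" (4x4, takes a point from world to camera coordinates). Camera axes: x right, y down, z forward; pixel columns grow to the right and rows downward; lengths in mm; the calibration is good to about 2 mm. A picture is of the moment at which its call begins.
- ctrl.finish_job(): hands the job in; it is judged then, once.
The state is a dict: "clock": time; "qpos": joint angles; "qd": joint speeds; "tau": joint torques, N m; "eef_pos": TCP position; "tool_rot": TCP orientation; "force": force on the tool from outside, world axes, zero at the start; "torque": the same for the moment, N m; "width": finger opening in mm; "gripper_force": force on a finger pad.
Only numpy, scipy, OpenCV 4.12 (cv2) and the standard library are available. Lean on these libraries where they do the work, as an engineer would, in place of code of your own. Each camera call takes 0.05 s, during which the arm holds its last target. There are 200 camera calls.

## Working session

There is one attempt and no reset: what is moved stays moved. The work goes in short steps, Python scripts to look and compute and a tool call to move; the robot and the scene stay as the last step left them, time stands still between calls to the robot, and variables do not carry over. Pictures are saved under pics/ and viewed, at most 11 in all, crops included, and the job is handed in when it is done.

Besides the shell and the picture viewer there is one more tool, called after "Request:" by a JSON object that holds its "op" and its "data", one argument or row to a line. step_arm: Moves the arm, as the interface text tells. Its arguments: {"type":"object","properties":{"commands":{"type":"array"}},"required":["commands"]}

```bash
mkdir -p pics; cat > h.py <<'E'
from cell import ctrl
import numpy as np, cv2, pickle
def grab(n):
    d=ctrl.get_image(n); pickle.dump(d,open(f'{n}.pkl','wb')); return d
def K(d):
    f=240/np.tan(np.radians(d['vfov'])/2); return np.array([[f,0,d['cx']],[0,f,d['cy']],[0,0,1.]])
def world(d):
    "world point of every pixel from the range image"
    v,u=np.mgrid[:480,:640]; p=np.stack([u,v],-1).reshape(-1,1,2).astype(np.float64)
    n=cv2.undistortPoints(p,K(d),np.array(d['D'])).reshape(480,640,2)
    z=d['range_z'][...,None]; c=np.concatenate([n*z,z],-1); T=np.linalg.inv(d['world_to_cam'])
    w=c@T[:3,:3].T+T[:3,3]; w[d['range_z']==0]=np.nan; return w
def ray(d,uv,h):
    "pixels cast on the plane z=h"
    n=cv2.undistortPoints(np.array(uv,float).reshape(-1,1,2),K(d),np.array(d['D'])).reshape(-1,2)
    T=np.linalg.inv(d['world_to_cam']); r=np.c_[n,np.ones(len(n))]@T[:3,:3].T; o=T[:3,3]
    return o+r*((h-o[2])/r[:,2])[:,None]
E
python3 - <<'E'
from h import *
for n in('scene','top'):
    d=grab(n); cv2.imwrite(f'pics/{n}0.png',d['image'][...,::-1])
    print(n,d['vfov'],d['D'],np.linalg.inv(d['world_to_cam'])[:3].round(2).tolist())
print(ctrl.read_state())
E
```

```text
scene 57.29232398858076 [-0.02501781  0.          0.          0.          0.        ] [[0.37, 0.78, -0.49, 959.23], [0.93, -0.31, 0.21, -196.45], [0.01, -0.54, -0.84, 825.37]]
top 46.06381007630109 [-0.04700688  0.          0.          0.          0.        ] [[-0.0, -0.98, 0.22, 279.38], [-1.0, 0.0, -0.0, -30.2], [0.0, -0.22, -0.98, 1183.73]]
{'clock': 0.1, 'qpos': array([ 1.24219479,  0.62924668,  0.03842833,  1.51830984, -0.02700334,
        0.99629294, -0.02002978]), 'qd': array([ 5.28972022e-04, -2.11932707e-03,  1.60941017e-03, -3.01872484e-03,
       -5.46391357e-05,  1.81749032e-03,  7.46195984e-04]), 'tau': array([ 2.64374612e-03, -5.64525139e+01,  1.23013113e+00, -1.93972278e+01,
        1.11955465e-02,  5.43543545e-03, -9.77054896e-06]), 'eef_pos': array([ 168.74940201, -627.1116106 ,  230.47186649]), 'tool_rot': array([-3.13985316e+00,  5.73905962e-06,  2.62782285e-01]), 'force': array([ 0.31268747,  1.35847527, -0.93890381]), 'torque': array([ 0.06958689, -0.03803515, -0.00315714]), 'gripper_force': 0.0, 'width': 85.32262982370801}
```

View pics/top0.png

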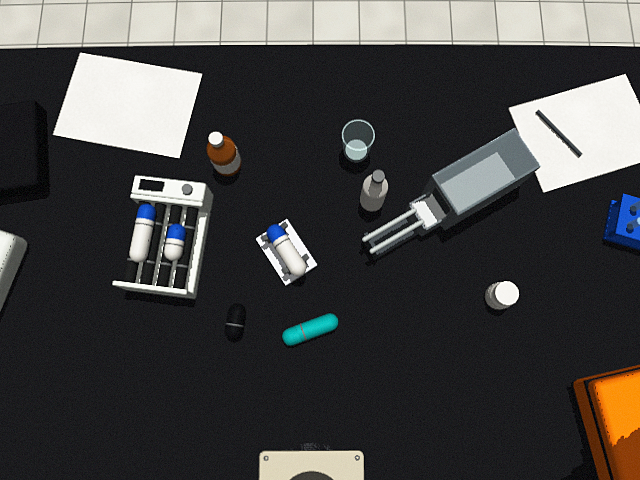

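View pics/scene0.png

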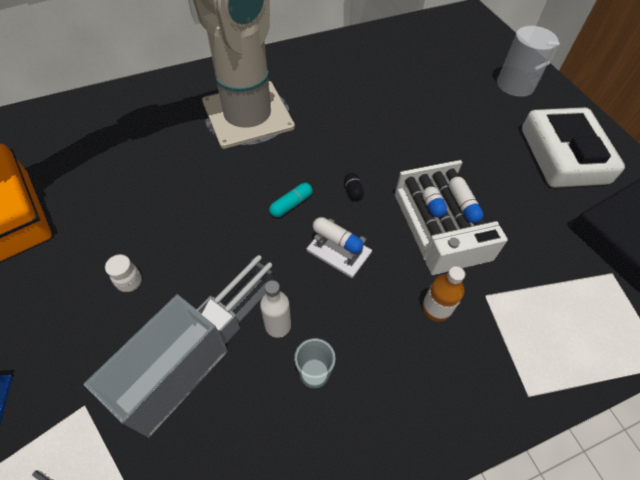

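Candidates, top view: the long white and blue tube at (143,232) is the finished one. The short white and blue tube at (175,242) stays. The white and blue tube in the cradle at (288,250) is the waiting one. The turquoise tube at (310,330) and the black short tube at (235,322) are decoys. The rails are at (390,230), the box is at (485,170), and the wash bottle stands beside the rails at (374,190).

```bash
cat > meas.py <<'E'
from h import *
from scipy.optimize import least_squares
def tube(d,W,box,zc):
    x0,y0,x1,y1=box; im=d['image'][y0:y1,x0:x1].astype(int); P=W[y0:y1,x0:x1]
    R,G,B=im[...,0],im[...,1],im[...,2]
    blue=(B>R+50)&(B>80)
    m=(blue|(R>110))&(P[...,2]>zc+2)&(P[...,2]<zc+26)
    m=m.astype(np.uint8); n,l,s,c=cv2.connectedComponentsWithStats(m)
    k=1+np.argmax(s[1:,4]); m=l==k; Q=P[m]; b=P[m&blue].mean(0)
    c=Q.mean(0)[:2]; e=np.linalg.svd(Q[:,:2]-c,full_matrices=False)[2][0]
    if e@(b[:2]-c)<0:e=-e
    a0=np.arctan2(e[1],e[0])
    def f(p):
        ax=np.array([np.cos(p[1]),np.sin(p[1])]);nn=np.array([-ax[1],ax[0]])
        return np.hypot((Q[:,:2]-c)@nn-p[0],Q[:,2]-p[2])-18
    r=least_squares(f,[0,a0,zc],loss='soft_l1',f_scale=2); o,a,z=r.x
    ax=np.array([np.cos(a),np.sin(a)]);nn=np.array([-ax[1],ax[0]])
    s=(Q[:,:2]-c)@ax; lo,hi=np.percentile(s,[.5,99.5])
    return np.r_[c+nn*o+ax*(lo+hi)/2,z],a,hi-lo
E
python3 - <<'E'
from meas import *
d=pickle.load(open('top.pkl','rb')); W=world(d)
for n,b,z in(('fin',(125,200,159,268),84.7),('short',(163,220,188,265),84.7),('wait',(262,218,310,282),59.9)):
    p,a,L=tube(d,W,b,z); print(n,p.round(1),round(a,3),round(L,1))
def rect(b,z0,z1):
    x0,y0,x1,y1=b; P=W[y0:y1,x0:x1].reshape(-1,3); P=P[(P[:,2]>z0)&(P[:,2]<z1)]
    r=cv2.minAreaRect(P[:,:2].astype(np.float32)); return r,cv2.boxPoints(r).round(1).tolist(),len(P)
print('mixer',rect((105,170,220,302),79,90))
im=d['image'].astype(int)
print('box',rect((425,125,545,225),125,137))
# rails
x0,y0,x1,y1=355,195,430,262;P=W[y0:y1,x0:x1];I=im[y0:y1,x0:x1].mean(-1)
Q=P[(P[...,2]>64)&(P[...,2]<78)]; print('rails',len(Q),cv2.minAreaRect(Q[:,:2].astype(np.float32)),cv2.boxPoints(cv2.minAreaRect(Q[:,:2].astype(np.float32))).round(1).tolist())
for n,b in(('wash',(355,165,392,215)),('beaker',(335,115,380,170)),('reagent',(200,125,245,180))):
    x0,y0,x1,y1=b;P=W[y0:y1,x0:x1].reshape(-1,3);P=P[P[:,2]>40]; print(n,np.median(P,0).round(),P[:,2].max().round(),P.min(0).round(),P.max(0).round())
print(W[240,315],W[450,310])
E
```

```text
fin [528.3 338.9  84.3] -0.138 113.8
short [508.6 272.   83.9] -0.133 69.1
wait [495.8  51.2  59.2] 0.578 113.8
mixer (((528.124755859375, 304.30474853515625), (150.40231323242188, 229.8380584716797), 82.92899322509766), [[404.79998779296875, 243.8000030517578], [632.9000244140625, 215.5], [651.4000244140625, 364.79998779296875], [423.29998779296875, 393.1000061035156]], 2168)
box (((641.8291625976562, -346.73974609375), (95.3759536743164, 203.79782104492188), 30.708967208862305), [[548.7999877929688, -283.5], [652.9000244140625, -458.70001220703125], [734.9000244140625, -410.0], [630.7999877929688, -234.8000030517578]], 4635)
rails 671 ((548.0239868164062, -170.8961181640625), (137.48202514648438, 120.87120056152344), 89.77899169921875) [[487.29998779296875, -239.39999389648438], [608.2000122070312, -239.89999389648438], [608.7000122070312, -102.4000015258789], [487.8999938964844, -101.9000015258789]]
wash [ 607. -124.  114.] 176.0 [ 591. -152.   40.] [ 640. -102.  176.]
beaker [746. -97.  74.] 95.0 [ 698. -130.   40.] [767. -63.  95.]
reagent [691. 181. 102.] 156.0 [671. 157.  40.] [730. 217. 156.]
[529.74947612  -5.91981398   0.89763179] [102.58683383   3.63100314   3.86766409]
```

```bash
cat > go.py <<'E'
# usage: go.py x y z yaw  -> row (cm, rad) from the measured pose
import sys,numpy as np
from cell import ctrl
from scipy.spatial.transform import Rotation as Ro
s=ctrl.read_state(); R=Ro.from_euler('xyz',s['tool_rot']); p=s['eef_pos']
for t in sys.argv[1:]:
    v=list(map(float,t.split(',')))
    T=Ro.from_euler('xyz',[np.pi,0,v[3]]); r=np.r_[R.inv().apply(np.array(v[:3])-p)/10,(R.inv()*T).as_rotvec()]
    print(t,r.round(2).tolist())
print(s['clock'],p.round(1),s['tool_rot'].round(3),s['qpos'].round(2))
E
python3 - <<'E'
from h import *
d=pickle.load(open('top.pkl','rb')); W=world(d)
c=d['image'][170:350,105:345]; cv2.imwrite('pics/crop1.png',cv2.resize(c,None,fx=3.2,fy=3.2,interpolation=cv2.INTER_CUBIC)[...,::-1])
o=np.array([591,-261]);ex=np.array([.511,-.860]);ey=np.array([.860,.511])
P=W[190:265,350:435].reshape(-1,3);P=P[(P[:,2]>66)&(P[:,2]<78)];q=(P[:,:2]-o)@np.c_[ex,ey]
q=q[(q[:,0]<-55)&(q[:,0]>-175)&(abs(q[:,1])<30)]
for s in(1,-1):
    a=q[q[:,1]*s>0];print('rail',len(a),np.polyfit(a[:,0],a[:,1],1).round(3),a[:,0].min().round(1),np.percentile(a[:,1],[5,50,95]).round(1))
P=W[150:215,350:395].reshape(-1,3);P=P[(P[:,2]>60)&(P[:,2]<120)];q=(P[:,:2]-o)@np.c_[ex,ey];print('wash in box',q.min(0).round(),q.max(0).round())
E
python3 go.py 450,-200,270,2.0
```

```text
rail 281 [-1.00e-02  1.31e+01] -174.6 [10.  14.1 18.9]
rail 273 [-7.0000e-03 -1.4489e+01] -174.6 [-18.  -13.8  -8.9]
wash in box [-128.   65.] [-61. 190.]
450,-200,270,2.0 [38.25, -33.95, -3.89, -0.0, -0.0, -1.74]
0.1 [ 168.7 -627.1  230.5] [-3.14   0.     0.263] [ 1.24  0.63  0.04  1.52 -0.03  1.   -0.02]
```

View pics/crop1.png

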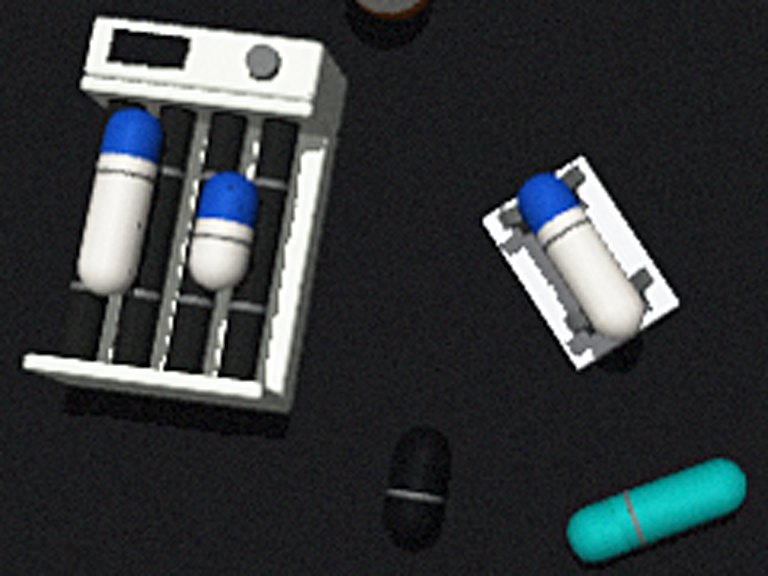

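The crop confirms the choice: the long white and blue tube at crop (120,200) lies in the outer left groove. The short one is at (225,230), the waiting tube at (580,255), and the black and turquoise decoys lie below. I'm moving in.

Request:
{"op": "step_arm", "data": {
  "commands": [38.2, -34, -3.9, 0, 0, -1.74, 0.68, 38.2, -34, -3.9, 0, 0, -1.74, 0.68, 38.2, -34, -3.9, 0, 0, -1.74, 0.68, 38.2, -34, -3.9, 0, 0, -1.74, 0.68, 38.2, -34, -3.9, 0, 0, -1.74, 0.68, 38.2, -34, -3.9, 0, 0, -1.74, 0.68, 38.2, -34, -3.9, 0, 0, -1.74, 0.68, 38.2, -34, -3.9, 0, 0, -1.74, 0.68, 38.2, -34, -3.9, 0, 0, -1.74, 0.68, 38.2, -34, -3.9, 0, 0, -1.74, 0.68]
}}

```text
clock: 1.1
eef_pos: [442.9, -209.1, 269.5]
tool_rot: [-3.141, 0.0, 1.769]
force: [1.3, -0.4, -0.7]
width: 58.2
gripper_force: 0.0
```

```bash
python3 go.py 528,339,230,3.008
```

```text
528,339,230,3.008 [52.07, 19.11, 3.93, -0.0, 0.0, -1.24]
1.1 [ 442.9 -209.1  269.5] [-3.141  0.     1.769] [ 0.7   0.38 -0.44  1.89  0.2   0.91  0.37]
```

Request:
{"op": "step_arm", "data": {
  "commands": [52, 19, 3.9, 0, 0, -1.24, 0.68, 52, 19, 3.9, 0, 0, -1.24, 0.68, 52, 19, 3.9, 0, 0, -1.24, 0.68, 52, 19, 3.9, 0, 0, -1.24, 0.68, 52, 19, 3.9, 0, 0, -1.24, 0.68, 52, 19, 3.9, 0, 0, -1.24, 0.68, 52, 19, 3.9, 0, 0, -1.24, 0.68, 52, 19, 3.9, 0, 0, -1.24, 0.68, 52, 19, 3.9, 0, 0, -1.24, 0.68, 52, 19, 3.9, 0, 0, -1.24, 0.68]
}}

```text
clock: 2.1
eef_pos: [521.1, 283.1, 233.5]
tool_rot: [-3.141, -0.001, 3.003]
force: [0.6, 0.1, -0.4]
width: 58.2
gripper_force: 0.0
```

```bash
python3 go.py 528,339,220,3.008
```

```text
528,339,220,3.008 [0.08, 5.63, 1.34, -0.0, -0.0, -0.0]
2.1 [521.1 283.1 233.5] [-3.141e+00 -1.000e-03  3.003e+00] [-0.1   0.64 -0.74  1.67  0.48  1.03  0.44]
```

Request:
{"op": "step_arm", "data": {
  "commands": [0, 4, 1, 0, 0, 0, 0.68, 0, 4, 1, 0, 0, 0, 0.68, 0, 4, 1, 0, 0, 0, 0.68]
}}

```text
clock: 2.4
eef_pos: [525.7, 321.8, 223.2]
tool_rot: [-3.14, -0.002, 3.005]
force: [-0.1, -0.7, 0.7]
width: 58.0
gripper_force: 0.0
```

```bash
python3 - <<'E'
from h import *
d=grab('wrist'); cv2.imwrite('pics/w1.png',d['image'][...,::-1]); T=np.linalg.inv(d['world_to_cam']);print(T[:3].round(2).tolist(),d['vfov'])
E
python3 go.py 528,339,150,3.008
```

```text
[[0.14, 0.94, 0.31, 445.74], [0.99, -0.13, -0.04, 332.71], [0.0, 0.31, -0.95, 365.88]] 66.3419667106572
528,339,150,3.008 [0.09, 1.89, 7.35, -0.0, -0.0, -0.01]
2.45 [526.4 320.3 223.5] [-3.140e+00 -1.000e-03  3.003e+00] [-0.17  0.68 -0.72  1.61  0.5   1.05  0.4 ]
```

View pics/w1.png

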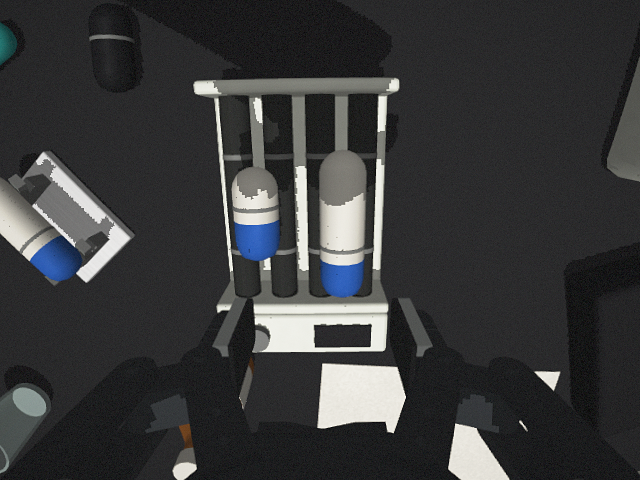

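The wrist view shows the long tube at (343,225) and the short tube at (256,213), both with their caps towards the panel. The gripper is about 20 mm short in y.

```bash
sed -i 's/R>110/R>75/' meas.py; python3 - <<'E'
from meas import *
d=pickle.load(open('wrist.pkl','rb')); W=world(d)
for n,b,z in(('fin',(315,145,370,300),84.7),('short',(228,160,283,265),84.7)):
    p,a,L=tube(d,W,b,z); print(n,p.round(1),round(a,3),round(L,1))
E
python3 go.py 528,339,72,3.008 528,339,90,3.008
```

```text
fin [525.6 337.5  84.1] -0.13 112.6
short [507.1 271.7  83.7] -0.119 69.5
528,339,72,3.008 [0.09, 1.91, 15.15, -0.0, -0.0, -0.01]
528,339,90,3.008 [0.09, 1.9, 13.35, -0.0, -0.0, -0.01]
2.45 [526.4 320.3 223.5] [-3.140e+00 -1.000e-03  3.003e+00] [-0.17  0.68 -0.72  1.61  0.5   1.05  0.4 ]
```

Request:
{"op": "step_arm", "data": {
  "commands": [0.1, 1.8, 6, 0, 0, 0, 0.68, 0.1, 1.8, 6, 0, 0, 0, 0.68, 0.1, 1.8, 8, 0, 0, 0, 0.68, 0.1, 1.8, 11, 0, 0, 0, 0.68, 0.1, 1.8, 13, 0, 0, 0, 0.68, 0.1, 1.8, 14.5, 0, 0, 0, 0.68, 0.1, 1.8, 15, 0, 0, 0, 0.68, 0.1, 1.8, 15, 0, 0, 0, 0.68]
}}

```text
clock: 3.25
eef_pos: [528.3, 338.6, 74.2]
tool_rot: [-3.141, -0.0, 3.002]
force: [0.6, -0.8, 0.0]
width: 58.1
gripper_force: 0.0
```

```bash
python3 go.py 527,338.2,73,3.01
```

```text
527,338.2,73,3.01 [0.13, -0.06, 0.12, -0.0, -0.0, -0.01]
3.25 [528.3 338.6  74.2] [-3.141 -0.     3.002] [-0.26  0.86 -0.6   1.69  0.65  0.79  0.26]
```

Request:
{"op": "step_arm", "data": {
  "commands": [0, 0, 0.1, 0, 0, 0, 0.3, 0, 0, 0.1, 0, 0, 0, 0.3, 0, 0, 0.1, 0, 0, 0, 0.2, 0, 0, 0.1, 0, 0, 0, 0.2, 0, 0, -1, 0, 0, 0, 0.2, 0, 0, -2, 0, 0, 0, 0.2]
}}

```text
clock: 3.85
eef_pos: [528.1, 340.1, 95.2]
tool_rot: [3.14, 0.0, 3.003]
force: [0.3, 0.4, -0.4]
width: 33.9
gripper_force: 60.1
```

Request:
{"op": "step_arm", "data": {
  "commands": [0, 0, -4, 0, 0, 0, 0.2, 0, 0, -8, 0, 0, 0, 0.2, 0, 0, -13, 0, 0, 0, 0.2, 0, 0, -14, 0, 0, 0, 0.2, 0, 0, -14, 0, 0, 0, 0.2]
}}

```text
clock: 4.35
eef_pos: [529.0, 340.8, 237.4]
tool_rot: [3.137, 0.004, 3.003]
force: [0.2, -0.0, -1.6]
width: 33.8
gripper_force: 60.1
```

```bash
python3 go.py 535.6,-166,220,2.099
```

```text
535.6,-166,220,2.099 [-7.65, -50.11, 1.55, 0.01, 0.0, 0.9]
4.35 [529.  340.8 237.4] [3.137 0.004 3.003] [-0.2   0.68 -0.73  1.56  0.49  1.08  0.39]
```

Held (−1.6 N). I'm carrying it to the rails.

Request:
{"op": "step_arm", "data": {
  "commands": [-7.6, -50, 1.5, 0, 0, 0.9, 0.2, -7.6, -50, 1.5, 0, 0, 0.9, 0.2, -7.6, -50, 1.5, 0, 0, 0.9, 0.2, -7.6, -50, 1.5, 0, 0, 0.9, 0.2, -7.6, -50, 1.5, 0, 0, 0.9, 0.2, -7.6, -50, 1.5, 0, 0, 0.9, 0.2, -7.6, -50, 1.5, 0, 0, 0.9, 0.2, -7.6, -50, 1.5, 0, 0, 0.9, 0.2, -7.6, -50, 1.5, 0, 0, 0.9, 0.2, -7.6, -50, 1.5, 0, 0, 0.9, 0.2]
}}

```text
clock: 5.35
eef_pos: [532.6, -162.4, 217.6]
tool_rot: [-3.14, -0.002, 2.103]
force: [0.5, 0.3, -1.6]
width: 33.8
gripper_force: 60.4
```

```bash
python3 go.py 535.6,-166,120,2.099
```

```text
535.6,-166,120,2.099 [-0.49, 0.09, 9.76, -0.0, -0.0, 0.0]
5.35 [ 532.6 -162.4  217.6] [-3.140e+00 -2.000e-03  2.103e+00] [ 0.58  0.55 -0.5   1.78  0.33  0.89  0.46]
```

Request:
{"op": "step_arm", "data": {
  "commands": [-0.4, 0, 4, 0, 0, 0, 0.2, -0.4, 0, 8, 0, 0, 0, 0.2, -0.4, 0, 9.7, 0, 0, 0, 0.2, -0.4, 0, 9.7, 0, 0, 0, 0.2]
}}

```text
clock: 5.75
eef_pos: [532.5, -163.4, 118.2]
tool_rot: [-3.135, -0.007, 2.103]
force: [-0.3, -0.6, -0.1]
width: 34.2
gripper_force: 60.3
```

```bash
python3 go.py 535.6,-166,75,2.099; python3 - <<'E'
from meas import *
d=grab('top'); W=world(d); cv2.imwrite('pics/t2.png',cv2.resize(d['image'][140:300,330:550],None,fx=3,fy=3)[...,::-1])
d=grab('scene'); cv2.imwrite('pics/s2.png',cv2.resize(d['image'][200:400,140:380],None,fx=3,fy=3)[...,::-1])
E
```

```text
535.6,-166,75,2.099 [-0.41, 0.16, 4.32, -0.01, -0.01, 0.0]
5.75 [ 532.5 -163.4  118.2] [-3.135 -0.007  2.103] [ 0.52  0.69 -0.43  1.87  0.43  0.69  0.38]
```

View pics/s2.png

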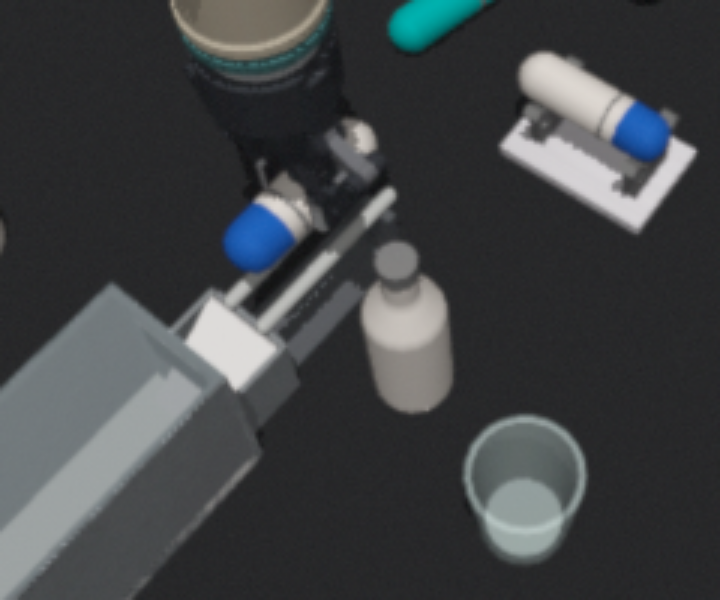

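The tube hangs above the rails, cap at (262,235) towards the flap, in line with the rails. The wash bottle at (405,330) is clear. I'm lowering it.

Request:
{"op": "step_arm", "data": {
  "commands": [-0.3, 0.1, 2.5, 0, 0, 0, 0.2, -0.3, 0.1, 3.7, 0, 0, 0, 0.2, -0.3, 0.1, 4.2, 0, 0, 0, 0.2, -0.3, 0.1, 4.3, 0, 0, 0, 0.2, -0.3, 0.1, 4.3, 0, 0, 0, 0.2]
}}

```text
clock: 6.35
eef_pos: [538.9, -165.9, 80.0]
tool_rot: [3.141, 0.001, 2.103]
force: [0.3, -0.3, -0.3]
width: 34.2
gripper_force: 60.3
```

```bash
python3 go.py 573.4,-230.8,75,2.099; python3 - <<'E'
from meas import *
d=grab('wrist'); W=world(d); cv2.imwrite('pics/w3.png',d['image'][...,::-1])
E
```

```text
573.4,-230.8,75,2.099 [-7.34, -0.32, 0.51, 0.0, 0.0, 0.0]
6.35 [ 538.9 -165.9   80. ] [3.141e+00 1.000e-03 2.103e+00] [ 0.5   0.74 -0.39  1.88  0.47  0.61  0.34]
```

View pics/w3.png

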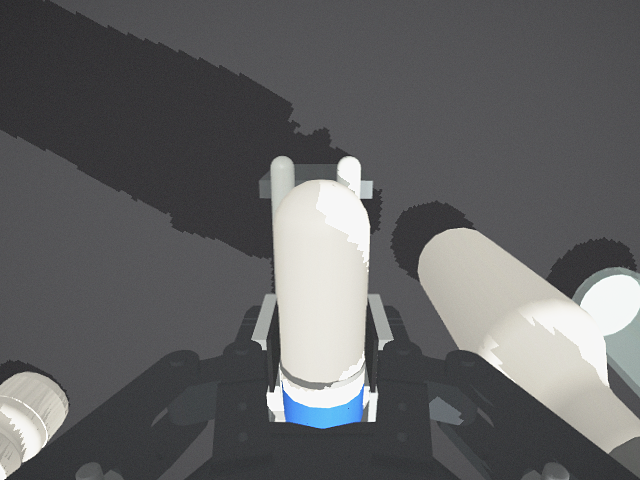

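The tube is just over the two rails (rail tips at (283,160) and (349,160)), about 3 mm off the centre line. I'm correcting that and pushing along the rails.

Request:
{"op": "step_arm", "data": {
  "commands": [0, -0.3, 0.3, 0, 0, 0, 0.2, 0, -0.3, 0.4, 0, 0, 0, 0.2, -1.5, -0.3, 0.4, 0, 0, 0, 0.2, -3, -0.3, 0.4, 0, 0, 0, 0.2, -4, -0.3, 0.4, 0, 0, 0, 0.2, -5, -0.3, 0.4, 0, 0, 0, 0.2, -6, -0.3, 0.4, 0, 0, 0, 0.2, -7, -0.3, 0.4, 0, 0, 0, 0.2, -7.5, -0.3, 0.4, 0, 0, 0, 0.2, -7.5, -0.3, 0.4, 0, 0, 0, 0.2]
}}

```text
clock: 7.4
eef_pos: [574.0, -232.9, 75.1]
tool_rot: [-3.141, -0.0, 2.102]
force: [-0.5, -0.3, -2.3]
width: 34.6
gripper_force: 60.1
```

```bash
python3 go.py 576,-235.1,75,2.099 551,-192,75,2.099; python3 - <<'E'
from h import *
d=grab('scene'); cv2.imwrite('pics/s4.png',cv2.resize(d['image'][200:400,100:340],None,fx=3,fy=3)[...,::-1])
E
```

```text
576,-235.1,75,2.099 [-0.29, 0.06, 0.01, -0.0, -0.0, 0.0]
551,-192,75,2.099 [4.69, 0.09, 0.01, -0.0, -0.0, 0.0]
7.4 [ 574.  -232.9   75.1] [-3.141 -0.     2.102] [ 0.59  0.81 -0.41  1.72  0.46  0.71  0.46]
```

View pics/s4.png

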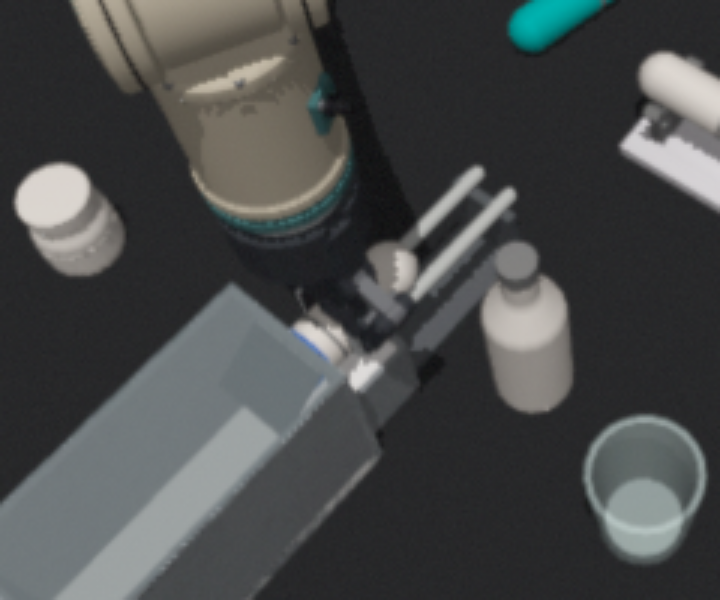

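The flap is open, visible as the dark panel inside the lid at (280,370), with the tube's nose through it. I'm releasing, going round behind the tail and closing the fingers to push.

Request:
{"op": "step_arm", "data": {
  "commands": [0, 0, 0, 0, 0, 0, 0.5, 0, 0, 0, 0, 0, 0, 0.5, 0, 0, 0, 0, 0, 0, 0.5, 0, 0, -3, 0, 0, 0, 0.5, 0, 0, -6, 0, 0, 0, 0.5, 0, 0, -6.5, 0, 0, 0, 0.4, 4, 0, -6.5, 0, 0, 0, 0, 8, 0, -6.5, 0, 0, 0, 0, 11.5, 0, -6.5, 0, 0, 0, 0, 11.5, 0, -6.5, 0, 0, 0, 0]
}}

```text
clock: 8.45
eef_pos: [512.8, -128.0, 140.4]
tool_rot: [-3.14, -0.004, 2.11]
force: [0.3, -0.6, 0.0]
width: -0.2
gripper_force: 0.0
```

```bash
python3 go.py 516.5,-133.2,80,2.099; python3 - <<'E'
from h import *
d=grab('wrist'); W=world(d)
im=d['image'].astype(int); 
o=np.array([591,-261]);ex=np.array([.5037,-.8639]);ey=np.array([.8639,.5037])
q=(W[...,:2]-o)@np.c_[ex,ey]
m=(W[...,2]>80)&(W[...,2]<108)&(q[...,0]>-170)&(q[...,0]<0)&(abs(q[...,1])<25); print(m.sum(),np.percentile(q[m],[1,50,99],axis=0).round(1))
cv2.imwrite('pics/w5.png',d['image'][...,::-1])
E
```

```text
516.5,-133.2,80,2.099 [-0.66, 0.05, 6.04, -0.0, -0.0, 0.01]
8.45 [ 512.8 -128.   140.4] [-3.14  -0.004  2.11 ] [ 0.49  0.62 -0.45  1.93  0.41  0.68  0.33]Traceback (most recent call last):
  File "<stdin>", line 6, in <module>
    return _quantile_unchecked(
        a, q, axis, out, overwrite_input, method, keepdims, weights)
    return _ureduce(a,
                    func=_quantile_ureduce_func,
    ...<5 lines>...
                    overwrite_input=overwrite_input,
                    method=method)
    r = func(a, **kwargs)
    result = _quantile(arr,
                       quantiles=q,
    ...<2 lines>...
                       out=out,
                       weights=wgt)
    slices_having_nans = np.isnan(arr[-1, ...])
                                  ~~~^^^^^^^^^
IndexError: index -1 is out of bounds for axis 0 with size 0
```

```bash
python3 - <<'E'
from h import *
d=grab('scene'); cv2.imwrite('pics/s5.png',cv2.resize(d['image'][200:440,70:310],None,fx=2.5,fy=2.5)[...,::-1])
E
```

```text
(no output)
```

View pics/s5.png

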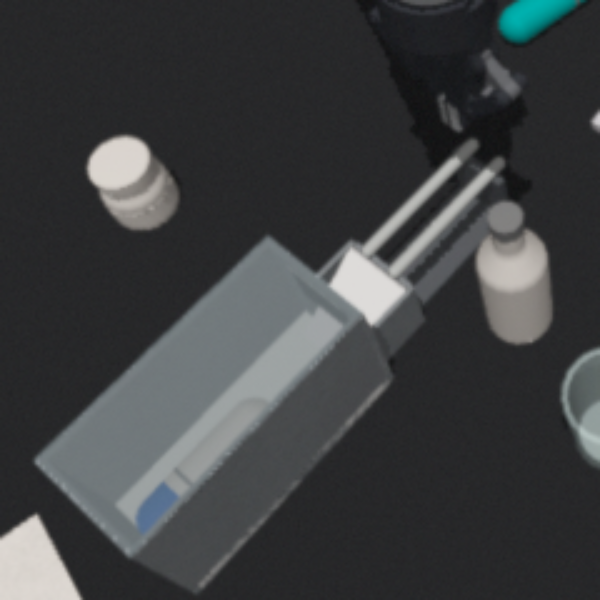

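The tube slid right in on release: it lies at the far end of the box, cap at (155,505) and tail at (260,405), with the flap shut. Next is the waiting tube.

```bash
python3 go.py 495.8,51.2,170,3.72
```

```text
495.8,51.2,170,3.72 [16.84, 7.65, -2.96, -0.0, 0.0, -1.62]
8.55 [ 515.6 -132.7  140.5] [-3.142e+00  1.000e-03  2.105e+00] [ 0.5   0.62 -0.45  1.93  0.41  0.68  0.33]
```

Request:
{"op": "step_arm", "data": {
  "commands": [1, 0, -4, 0, 0, 0, 0, 5, 2, -6, 0, 0, -0.2, 0.4, 16.8, 7.7, -6, 0, 0, -1.62, 0.75, 16.8, 7.7, -5, 0, 0, -1.62, 0.75, 16.8, 7.7, -5, 0, 0, -1.62, 0.75, 16.8, 7.7, -5, 0, 0, -1.62, 0.75, 16.8, 7.7, -5, 0, 0, -1.62, 0.75, 16.8, 7.7, -5, 0, 0, -1.62, 0.75, 16.8, 7.7, -5, 0, 0, -1.62, 0.75, 16.8, 7.7, -5, 0, 0, -1.62, 0.75]
}}

```text
clock: 9.55
eef_pos: [498.1, 49.4, 190.1]
tool_rot: [-3.141, 0.001, -2.827]
force: [0.6, 1.2, 0.0]
width: 64.1
gripper_force: 0.0
```

```bash
python3 go.py 495.8,51.2,130,3.72 
```

```text
495.8,51.2,130,3.72 [0.16, 0.24, 6.01, -0.0, 0.0, -0.26]
9.55 [498.1  49.4 190.1] [-3.141e+00  1.000e-03 -2.827e+00] [ 0.42  0.61 -0.87  1.96  0.61  0.86  1.1 ]
```

Request:
{"op": "step_arm", "data": {
  "commands": [0.1, 0.2, 2, 0, 0, -0.26, 0.75, 0.1, 0.2, 2, 0, 0, -0.26, 0.75, 0.1, 0.2, 2, 0, 0, -0.26, 0.75, 0.1, 0.2, 2, 0, 0, -0.26, 0.75]
}}

```text
clock: 9.95
eef_pos: [496.1, 51.6, 170.3]
tool_rot: [3.141, 0.001, -2.575]
force: [0.3, -0.1, 0.6]
width: 63.8
gripper_force: 0.0
```

```bash
python3 - <<'E'
from meas import *
d=grab('wrist'); W=world(d); cv2.imwrite('pics/w6.png',d['image'][...,::-1])
m=(W[...,2]>62)&(W[...,2]<84)&(np.hypot(W[...,0]-496,W[...,1]-51)<75)
v,u=np.nonzero(m);b=(u.min(),v.min(),u.max()+1,v.max()+1);print(b)
p,a,L=tube(d,W,b,59.9);print(p.round(1),round(a,3),round(L,1))
E
python3 go.py 495.8,51.2,49,3.72
```

```text
(np.int64(293), np.int64(152), np.int64(344), np.int64(314))
[494.9  48.7  59.2] 0.575 112.3
495.8,51.2,49,3.72 [0.06, -0.04, 12.15, -0.0, 0.0, -0.01]
10.0 [496.   51.8 170.5] [-3.141e+00  1.000e-03 -2.574e+00] [ 0.44  0.66 -0.91  1.98  0.7   0.85  1.27]
```

View pics/w6.png

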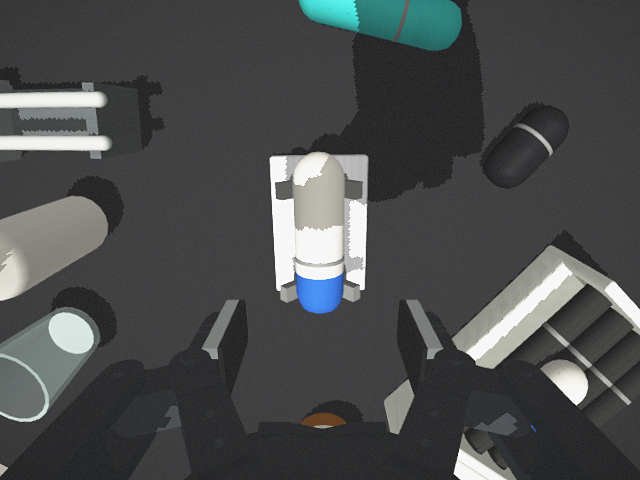

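The waiting tube is at (320,232), centred between the open fingers; the turquoise and black look-alikes are well away. I'm grasping it.

Request:
{"op": "step_arm", "data": {
  "commands": [0.2, -0.1, 4, 0, 0, 0, 0.75, 0.2, -0.1, 8, 0, 0, 0, 0.75, 0.2, -0.1, 11, 0, 0, 0, 0.75, 0.2, -0.1, 12.1, 0, 0, 0, 0.75, 0.2, -0.1, 12.1, 0, 0, 0, 0.75, 0.2, -0.1, 12.1, 0, 0, 0, 0.3, 0.2, -0.1, 12.1, 0, 0, 0, 0.2, 0.2, -0.1, 12.1, 0, 0, 0, 0.2, 0.2, -0.1, 12.1, 0, 0, 0, 0.2, 0.2, -0.1, 12.1, 0, 0, 0, 0.2]
}}

```text
clock: 11.0
eef_pos: [496.5, 49.2, 51.5]
tool_rot: [-3.137, 0.003, -2.572]
force: [1.3, -3.6, 6.2]
width: 34.4
gripper_force: 59.1
```

Request:
{"op": "step_arm", "data": {
  "commands": [0, 0, -1.5, 0, 0, 0, 0.2, 0, 0, -4, 0, 0, 0, 0.2, 0, 0, -8, 0, 0, 0, 0.2, 0, 0, -13, 0, 0, 0, 0.2, 0, 0, -16, 0, 0, 0, 0.2, 0, 0, -16, 0, 0, 0, 0.2]
}}

```text
clock: 11.6
eef_pos: [496.8, 51.6, 214.4]
tool_rot: [-3.137, 0.009, -2.571]
force: [1.7, 0.2, -2.0]
width: 34.0
gripper_force: 60.2
```

```bash
python3 go.py 515,340,210,3.012
```

```text
515,340,210,3.012 [-17.1, 23.3, 0.49, -0.0, 0.01, 0.7]
11.6 [496.8  51.6 214.4] [-3.137  0.009 -2.571] [ 0.48  0.6  -0.97  1.94  0.62  0.93  1.34]
```

Request:
{"op": "step_arm", "data": {
  "commands": [-17.1, 23.3, 0, 0, 0, 0.7, 0.2, -17.1, 23.3, 0, 0, 0, 0.7, 0.2, -17.1, 23.3, 0, 0, 0, 0.7, 0.2, -17.1, 23.3, 0, 0, 0, 0.7, 0.2, -17.1, 23.3, 0, 0, 0, 0.7, 0.2, -17.1, 23.3, 0, 0, 0, 0.7, 0.2, -17.1, 23.3, 0, 0, 0, 0.7, 0.2, -17.1, 23.3, 0, 0, 0, 0.7, 0.2, -17.1, 23.3, 0, 0, 0, 0.7, 0.2]
}}

```text
clock: 12.5
eef_pos: [512.0, 336.9, 208.8]
tool_rot: [-3.139, -0.0, 3.012]
force: [0.7, -0.3, -1.4]
width: 33.9
gripper_force: 60.3
```

```bash
python3 go.py 515,340,110,3.012
```

```text
515,340,110,3.012 [-0.26, 0.37, 9.87, -0.0, -0.0, -0.0]
12.5 [512.  336.9 208.8] [-3.139 -0.     3.012] [-0.21  0.69 -0.7   1.64  0.51  1.01  0.36]
```

Request:
{"op": "step_arm", "data": {
  "commands": [-0.2, 0.3, 4, 0, 0, 0, 0.2, -0.2, 0.3, 8, 0, 0, 0, 0.2, -0.2, 0.3, 9.9, 0, 0, 0, 0.2, -0.2, 0.3, 9.9, 0, 0, 0, 0.2, -0.2, 0.3, 9.9, 0, 0, 0, 0.2]
}}

```text
clock: 13.0
eef_pos: [515.0, 340.6, 110.9]
tool_rot: [-3.141, 0.0, 3.011]
force: [-0.2, 0.1, -0.6]
width: 33.7
gripper_force: 60.4
```

```bash
python3 - <<'E'
from meas import *
d=grab('wrist'); W=world(d); cv2.imwrite('pics/w7.png',d['image'][...,::-1])
m=(W[...,2]>95)&(W[...,2]<150)&(abs(W[...,1]-340)<30)&(abs(W[...,0]-490)<50)
Q=W[m];print(len(Q),Q[:,2].max(),Q.min(0).round(),Q.max(0).round(),np.median(Q,0).round(1))
E
python3 go.py 515,340,76,3.012
```

```text
21993 149.97816811172476 [456. 311. 114.] [540. 370. 150.] [500.3 343.1 134.4]
515,340,76,3.012 [0.03, -0.15, 3.57, 0.0, 0.0, -0.0]
13.05 [515.4 341.4 111.7] [3.140e+00 2.000e-03 3.011e+00] [-0.26  0.8  -0.63  1.71  0.61  0.83  0.28]
```

View pics/w7.png

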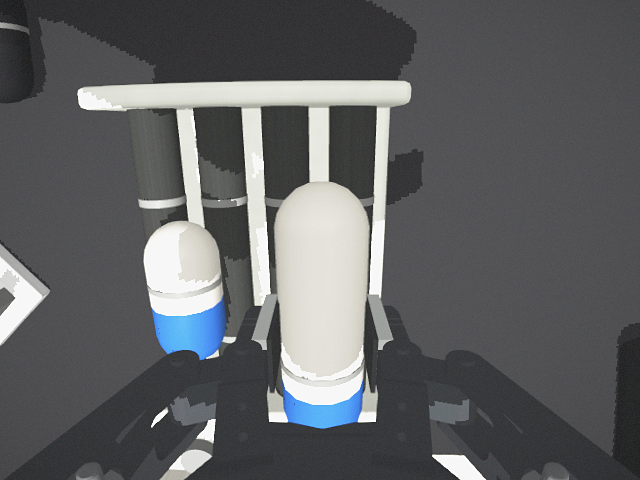

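The waiting tube (axis near column 321) is over the gap between the two right-hand rollers (column 318). The short tube at (187,290) is undisturbed. I'm lowering gently.

Request:
{"op": "step_arm", "data": {
  "commands": [0, -0.1, 1.2, 0, 0, 0, 0.2, 0, -0.1, 2.2, 0, 0, 0, 0.2, 0, -0.1, 2.8, 0, 0, 0, 0.2, 0, -0.1, 3.1, 0, 0, 0, 0.2, 0, -0.1, 3.3, 0, 0, 0, 0.2, 0, -0.1, 3.3, 0, 0, 0, 0.2, 0, -0.1, 3.3, 0, 0, 0, 0.2]
}}

```text
clock: 13.75
eef_pos: [514.3, 340.6, 77.5]
tool_rot: [-3.142, 0.0, 3.013]
force: [-1.0, -1.2, -0.8]
width: 34.1
gripper_force: 60.6
```

```bash
python3 go.py 515,340,75,3.012
```

```text
515,340,75,3.012 [-0.08, -0.05, 0.25, -0.0, 0.0, 0.0]
13.75 [514.3 340.6  77.5] [-3.142  0.     3.013] [-0.28  0.85 -0.6   1.73  0.64  0.78  0.25]
```

Request:
{"op": "step_arm", "data": {
  "commands": [0, 0, 0.1, 0, 0, 0, 0.2, 0, 0, 0.2, 0, 0, 0, 0.2, 0, 0, 0.2, 0, 0, 0, 0.2, 0, 0, 0.2, 0, 0, 0, 0.2]
}}

```text
clock: 14.15
eef_pos: [514.2, 339.3, 76.4]
tool_rot: [-3.139, 0.001, 3.012]
force: [-3.3, -5.1, 8.6]
width: 34.2
gripper_force: 61.6
```

Seated with about 9 N of contact. I'm releasing with a narrow opening and rising.

Request:
{"op": "step_arm", "data": {
  "commands": [0, 0, -0.1, 0, 0, 0, 0.45, 0, 0, -0.1, 0, 0, 0, 0.57, 0, 0, -0.1, 0, 0, 0, 0.57, 0, 0, -0.1, 0, 0, 0, 0.57, 0, 0, -2, 0, 0, 0, 0.57, 0, 0, -5, 0, 0, 0, 0.57, 0, 0, -9, 0, 0, 0, 0.57, 0, 0, -13, 0, 0, 0, 0.57, 0, 0, -15, 0, 0, 0, 0.57, 0, 0, -15, 0, 0, 0, 0.57]
}}

```text
clock: 15.15
eef_pos: [515.6, 342.6, 229.0]
tool_rot: [3.136, 0.005, 3.013]
force: [1.0, 0.3, 0.0]
width: 48.8
gripper_force: 0.0
```

```bash
python3 - <<'E'
from meas import *
print(ctrl.read_state()['eef_pos'])
d=grab('wrist'); W=world(d)
for n,c in(('wait',(515,340)),('short',(508,272))):
    m=(W[...,2]>88)&(W[...,2]<106)&(np.hypot(W[...,0]-c[0],W[...,1]-c[1])<62)&(abs(W[...,1]-c[1])<28)
    v,u=np.nonzero(m);p,a,L=tube(d,W,(u.min(),v.min(),u.max()+1,v.max()+1),84.7)
    q=p[:2]-[508.3,306.8]; t=-.128; print(n,p.round(1),round(a,3),round(L,1),'mixer',(q@[[np.cos(t),-np.sin(t)],[np.sin(t),np.cos(t)]]).round(1))
d=grab('scene'); a=cv2.resize(d['image'][140:290,380:520],None,fx=2.6,fy=2.6); b=cv2.resize(d['image'][250:440,70:290],(400,390))
cv2.imwrite('pics/end.png',np.hstack([a,b])[...,::-1])
E
```

```text
[515.55562014 342.58582196 228.97341236]
wait [512.7 339.2  84. ] -0.135 112.7 mixer [ 0.2 32.7]
short [506.8 271.6  83.7] -0.113 69.1 mixer [  3.  -35.1]
```

View pics/end.png

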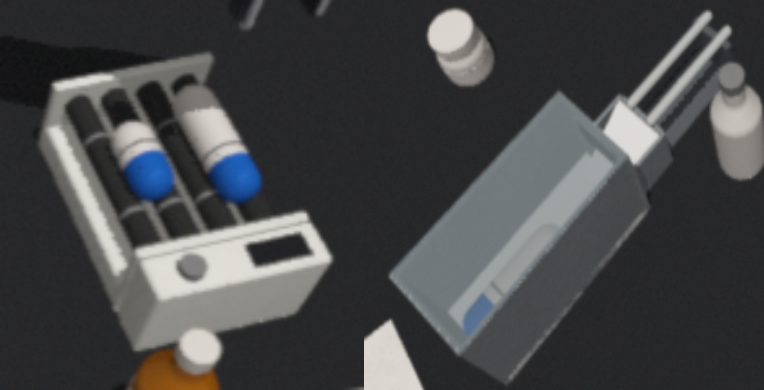

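The waiting tube (215,140) lies in the outer groove and the short tube (140,160) is in its own. The finished tube (510,280) is in the box with the flap shut, so I'm handing in.

```bash
python3 -c "
from cell import ctrl
print(ctrl.finish_job())"
```

```text
the job is handed in; nothing more can be done
None
```

The job is handed in at about 15 s of the 64 s: the finished tube is in the return box with the flap shut, the waiting tube lies in its groove (about 0 mm from mid-bed, y +33 mm), and the short tube, bottles and beaker were left alone; no verdict came back.

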